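Unclip the transport box and put its reagent cartridge on the balance

TASK

Flip both spring clips of the transport box fully open while its lid is still on, then lift the lid off and lay it flat, rim down, in the shallow metal tray. Then lift the reagent cartridge out of the box and stand it upright in the middle of the balance's round pan, keeping it upright all the way. Let go of everything and leave the other things on the bench where they are.

Things in the scene. Friction and masses are not known exactly. Their poses are not given: they have to be found in the camera images.
- box: base of the transport box, grey plastic, fixed to the bench: 110 (x) x 170 (y) x 60 mm high, walls 6 mm, floor 6 mm thick. Origin: centre of the underside. Its long sides carry the clips: clip_near on the -x side, clip_far on the +x side. A rubber lip inside the rim stands 6 mm above it and locates the lid; the clear opening inside the lip is 92 x 152 mm.
- clip_near (a joint): angle of the steel spring clip on the box's -x side (towards the robot): 0 = shut, its hook over the lid's top edge; grows as it swings outward and down, to 2.3 = fully open. It hinges on a line along the box's y at box x = -60 mm, z = 48 mm. Over-centre spring: below 0.6 rad it springs shut, beyond that it flips fully open by itself and stays. About 2 N outward at the tab starts it.
- clip_far (a joint): the same clip on the box's +x side, hinge line at box x = +60 mm, z = 48 mm; opens outward (box +x) and down, 0 to 2.3.
- clip_near_tab (a point): middle of the top edge of clip_near's thumb tab: 83 mm from its hinge line, so when shut at box x = -60, z = 131 mm, 41 mm above the lid's top. The tab is an upright steel plate 3 mm thick, 44 mm wide along the box's y, with a rolled top edge 8 mm thick; below it the hook reaches 16 mm inward, 1.5 mm over the lid (hook's top at box z = 94.5 mm). The tab can be pushed outward from the lid's side or pinched by its top edge.
- clip_far_tab (a point): the same point of clip_far; shut at box x = +60, z = 131 mm
- lid: white plastic hollow cap, 110 (x) x 170 (y) x 30 mm, open below, 0.25 kg, walls 4 mm; on top a grey carrying handle. Origin: centre of the underside of its rim; starts on the box's rim, at box z = 60 mm, axes as the box's. Lift it straight up at least 30 mm before moving aside.
- lid_handle (a point): middle of the handle's bar, 63 mm above the lid's origin (33 mm above its top face). The bar lies along the lid's y, 100 mm long, 14 mm wide (x), 14 mm high, on two 14 mm posts at y = +-43 mm.
- cartridge: white upright block with a paper band, 56 (x) x 40 (y) x 76 mm high, about 0.18 kg. Origin: centre of the underside. Starts standing on the box's floor under the lid, within 6 mm (x) and 18 mm (y) of the box's centre and nearly in line with it; its top stands 22 mm above the box's rim. There is finger room on its +-y sides.
- tray: shallow aluminium tray, fixed: 148 (x) x 208 (y) mm outside, walls 4 mm thick and 15 mm high, floor 4 mm thick, 140 x 200 mm inside. Origin: centre of the underside. The lid lies in it with its long side along the tray's y, either way round.
- pan (a point): centre of the top face of the balance's round steel pan, 110 mm across, 58 mm above the bench. The balance is a white box, fixed, 120 mm wide (y), from 120 mm on its -x side to 70 mm on its +x side of the pan's centre, 44 mm high. Any heading of the cartridge will do.
- vial_jar: small amber glass jar, 36 mm across, 70 mm tall. Bystander; origin at the middle of its underside
- dropper: small white bottle, 34 mm across, 85 mm tall. Bystander; origin at the middle of its underside
- flask: conical glass flask, 72 mm across the foot, 122 mm tall. Bystander; origin at the middle of its underside
- tip_box: low grey plastic box, 80 x 110 x 55 mm. Bystander; origin at the middle of its underside
- beaker: small open glass cup, 56 mm across, 70 mm tall. Bystander; origin at the middle of its underside
- timer: flat white bench timer, 62 x 46 x 20 mm. Bystander; origin at the middle of its underside
- wash_bottle: white plastic bottle, 60 mm across, 140 mm tall. Bystander; origin at the middle of its underside
Things that resemble listed ones, but are neither listed nor needed, are in the scene too. Leave any yellow look-alike of the box alone.

How it is judged (in metres and radians):
On the way, in this order (a step that is already met when the one before it is completed fails the run):
1. both clips are flipped fully open while the lid still sits on the box (value of joint each of clip_near, clip_far above 2 rad and z of lid in the frame of box between 0.055 and 0.066 m and horizontal distance between lid and box below 0.01 m), for 0.1 s.
2. the lid lies flat, rim down, in the tray while the cartridge is still in the box (z of lid in the frame of tray between 0 and 0.008 m and x of lid in the frame of tray between -0.03 and 0.03 m and y of lid in the frame of tray between -0.03 and 0.03 m and angle between lid's own z axis and vertical below 0.05 rad and z of cartridge in the frame of box below 0.02 m and horizontal distance between cartridge and box below 0.06 m), for 0.2 s.
At the end, for the whole second after the job is handed in: Clips over 2.0 rad; lid rim down on the tray floor (within 4 mm), tilt under 0.05 rad, within 30 mm of the tray's middle along each side; cartridge on the pan, within 25 mm of its centre, bottom within 4 mm of the pan, tilt under 0.06 rad; lid and cartridge at rest (value of joint each of clip_near, clip_far above 2 rad and z of lid in the frame of tray between 0 and 0.008 m and x of lid in the frame of tray between -0.03 and 0.03 m and y of lid in the frame of tray between -0.03 and 0.03 m and angle between lid's own z axis and vertical below 0.05 rad and z of cartridge in the frame of pan between -0.004 and 0.004 m and horizontal distance between cartridge and pan below 0.025 m and angle between cartridge's own z axis and vertical below 0.06 rad and linear speed of each of lid, cartridge below 0.02 m/s); the robot touches nothing.
It fails at once if a bystander is shoved more than 30 mm (distance of any of vial_jar, dropper, flask, tip_box, beaker, timer, wash_bottle from where it was at the start of the episode above 0.03 m).
It fails at once if an upright bystander is knocked over (angle between any of vial_jar, dropper, flask, tip_box, beaker, timer, wash_bottle's own z axis and vertical above 0.5 rad).
It fails at once if the cartridge is tipped by more than 0.5 rad (angle between cartridge's own z axis and vertical above 0.5 rad).
It also fails if it takes over 72 s, if anything falls off the work surface, if the arm or the gripper's body presses on something with over 40 N, if the wrist force passes 120 N, or if a joint passes its speed limit or range.

ROBOT

A 6-joint arm with a two-finger parallel gripper is mounted at the origin on the work surface. World frame = base frame: x ahead of the robot, y to its left, z up, the work surface at z = 0. Lengths are in m, angles in degrees, forces in N, time in s.
With the tool pointing down it reaches from about 0.375 to 0.9 m from the base axis. Payload 3.1 kg.
Tool frame: the origin (TCP) lies on the centre line of the jaws, within the pads' length; the fingertips stand 25 mm ahead of it and the grasp point (between the pads) lies 6 mm ahead of it; z points along the fingers, y is the line along which they close (so a half turn about z gives the same grasp; the last joint's range is limited). The gripper opens to 87 mm and grips with 3 to 60 N. Pads are 19 mm wide; open, the fingers measure 117 mm over their backs; the gripper's body (75 mm by 190 mm) begins 51 mm behind the grasp point.
Start: joints at [64.716, 30.224, 82.088, -0, 67.689, -10.227], TCP at [0.162, 0.604, 0.248] pointing down, gripper open.
Joint ranges: [-176.69, 176.69], [-43.24, 126.21], [12.49, 139.97], [-82, 262], [0, 151.66], [-163.58, 163.58]. Speed limits (degrees/s): [159.86, 159.86, 180, 180, 180, 180].

INTERFACE

Orientations are given as a 3x3 rotation matrix whose columns are the frame's x, y, z axes.
In Python, from rig import bot, cams, models gives the robot as it stands. The module is installed in compiled form; this text tells all that it offers.
- The arm moves only by the shell command python3 -m handwheel 'ROWS' [OPENING]. ROWS is JSON, a list of rows, each a list of 6 numbers: the shift along the world's x, y, z each as a share of 1 m, from -1 to 1, then the turn, a rotation vector about the world's x, y, z each as a share of 2 rad, from -1 to 1. In form: [[dx, dy, dz, wx, wy, wz], ...]. A call has exactly 8 rows; each row is the pose to reach, as a shift and turn from the pose commanded when the call began; what a row does not reach only later rows make up. A row lasts 1/12 s, in which the tool goes at most 41.7 mm and 7.16 degrees, less where a joint would pass 70% of its speed; a pose out of reach is approached as far as the arm can. A call with a number of a shift or a turn outside -1 to 1 is refused whole. A call with a gripper value outside its range is refused whole. OPENING is the opening, from -1 (shut) to 1 (fully open), so that 0 is half open, set as the call begins (- or left out, the last holds). The fingers move at their own pace and stop on an object; the grip force is fixed at half the most. Time passes only in rows, so rows that repeat a pose let the fingers close, or fill a call up. It gives the time, the measured TCP pose, the force, the opening and the grip force at its end, in the units of the state.
- bot.read_state(): the state, without advancing time (a new reading comes with each control period).
- cams.capture(name): name is "scene" or "side" or "wrist"; returns (picture, depth): 384x512x3 uint8, blue, green, red; 384x512 float32, m along the optical axis (not along the pixel's ray), 0 where there is no reading.
- cams.calibration(name): a dict with "mtx" (3x3 intrinsics, pixels), "R" (3x3) and "t" (3): a world point X has camera coordinates R X + t; the wrist camera has in their place "tool_from_camera" (4x4, takes a point from camera to tool coordinates, whose origin is the TCP and whose axes are the flange's). Camera axes: x right, y down, z forward; pixel columns grow to the right and rows downward; lengths in m; the calibration is good to about 2 mm. The wrist camera is an equidistant fisheye: a pixel r from the principal point sees the ray r / f radians off the axis. A picture is of the moment at which its call begins: read the wrist's pose just before it. calibration takes no time and is no camera call.
- bot.hand_in(): hands the job in; it is judged then, once.
Trained networks look in the newest picture that a camera, given by its name, has taken for a name from the list of things; names that differ only in an ending like _2 or _b are one class to them, and where a whole thing is asked for, a point or a joint stands for the part that bears it (a point fixed in the world has none). Each returns a list of dicts, best first, with "conf" (0 to 1); they miss things now and then, are a little off and sometimes report something else, mostly with a low value. They report only what shows in the picture. A call takes as long as a camera call. They do not tell look-alikes from the thing itself.
- models.spot_in(query, camera): "position" ([column, row] in pixels, amid what is visible of it).
- models.tip_of(query, camera): "position" ([column, row] in pixels: a listed point, or the origin of a listed thing).
The state is a dict: "time_s": time; "joint_positions": joint angles; "qvel": joint speeds; "tau": joint torques, N m; "position": TCP position; "tcp_rot": TCP orientation; "force": force on the tool from outside, world axes, zero at the start; "moment": the same for the moment, N m; "opening": opening from 0.0 (shut) to 1.0 (fully open); "grasp_force": force on a finger pad.
Only numpy, scipy, OpenCV 4.12 (cv2) and the standard library are available. Lean on these libraries where they do the work, as an engineer would, in place of code of your own. Each camera call takes 0.05 s, during which the arm holds its last target. There are 200 camera calls.

## Working session

There is one attempt and no reset: what is moved stays moved. The work goes in short steps, Python scripts to look and compute and a shell command to move; the robot and the scene stay as the last step left them, time stands still between calls to the robot, and variables do not carry over. Pictures are saved under pics/ and viewed, at most 10 in all, crops included, and the job is handed in when it is done.

```bash
mkdir -p pics; cat > h.py <<'E'
import numpy as np, cv2
from rig import bot,cams,models
def px2w(name,uv,z=None,depth=None):
    c=cams.calibration(name);K=np.array(c["mtx"]);R=np.array(c["R"]);t=np.array(c["t"])
    d=np.linalg.inv(K)@np.array([uv[0],uv[1],1.]);o=-R.T@t;w=R.T@d
    s=depth if depth is not None else (z-o[2])/w[2]
    return o+s*w
def cloud(name,D):
    c=cams.calibration(name);K=np.array(c["mtx"]);R=np.array(c["R"]);t=np.array(c["t"])
    v,u=np.indices(D.shape);p=np.stack([(u-K[0,2])/K[0,0]*D,(v-K[1,2])/K[1,1]*D,D],-1)
    return (p-t)@R
E
python3 - <<'E'
from h import *
print(bot.read_state())
for n in("scene","side"):
    I,D=cams.capture(n);cv2.imwrite(f"pics/{n}0.png",I);np.save(f"{n}0.npy",D)
    for q in("box","lid","lid_handle","clip_near_tab","clip_far_tab","tray","pan"):
        print(n,q,[(np.round(r["position"]),round(r["conf"],2)) for r in models.tip_of(q,n)][:4])
E
```

```text
{'time_s': 0.0, 'joint_positions': array([ 6.47182054e+01,  3.02788149e+01,  8.21554317e+01, -1.37165714e-03,
        6.76888412e+01, -1.02257376e+01]), 'qvel': array([-0.03752684, -0.06326002, -0.01576434,  0.01903338, -0.11098113,
       -0.00806582]), 'tau': array([-6.64363452e-04, -4.40042996e+01, -1.76592672e+01,  6.32340624e-02,
        5.82202524e-02, -1.55832513e-04]), 'position': array([0.16202281, 0.60293963, 0.24657849]), 'tcp_rot': array([[-9.65674346e-01,  2.59754213e-01, -8.97443010e-04],
       [ 2.59755515e-01,  9.65672441e-01, -1.95197732e-03],
       [ 3.59601648e-04, -2.11809020e-03, -9.99997692e-01]]), 'force': array([-0.04509289, -0.2002954 , -0.17546391]), 'moment': array([-0.0055899 , -0.04130069,  0.05071387]), 'grasp_force': 0.0, 'opening': 0.9974768820884209}
scene box [(array([266., 159.]), 0.93), (array([200., 179.]), 0.68)]
scene lid [(array([192., 164.]), 0.89)]
scene lid_handle [(array([194., 148.]), 0.68)]
scene clip_near_tab [(array([213., 141.]), 0.46), (array([277., 122.]), 0.44)]
scene clip_far_tab [(array([175., 151.]), 0.68), (array([250., 129.]), 0.61), (array([226., 301.]), 0.5)]
scene tray [(array([335., 289.]), 0.59), (array([228., 303.]), 0.58), (array([226., 204.]), 0.21), (array([325., 243.]), 0.16)]
scene pan [(array([236., 215.]), 0.66)]
side box [(array([300., 279.]), 0.96), (array([205., 316.]), 0.61)]
side lid [(array([299., 267.]), 0.82)]
side lid_handle [(array([296., 253.]), 0.72), (array([318., 244.]), 0.25)]
side clip_near_tab [(array([281., 252.]), 0.73), (array([179., 288.]), 0.65)]
side clip_far_tab [(array([224., 278.]), 0.59), (array([319., 244.]), 0.56), (array([270., 243.]), 0.17)]
side tray [(array([210., 164.]), 0.55)]
side pan [(array([265., 189.]), 0.71), (array([277., 170.]), 0.6)]
```

View pics/scene0.png

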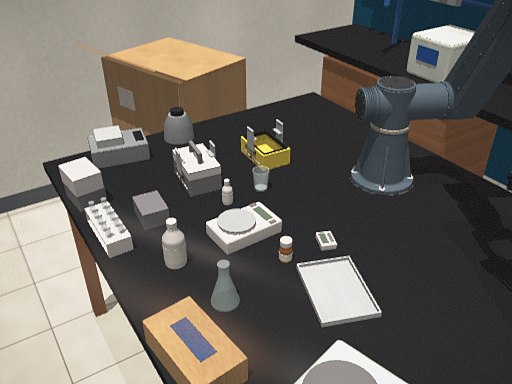

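View pics/side0.png

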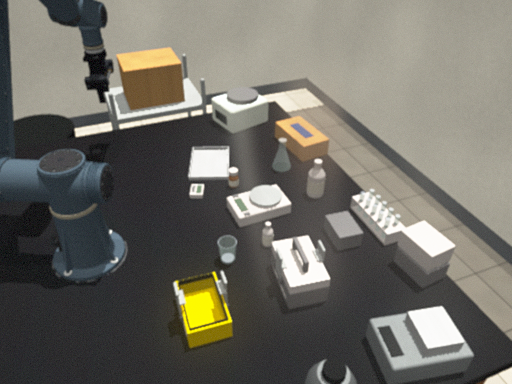

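```bash
python3 - <<'E'
from h import *
for n,l in(("scene",[("box",(200,179),0),("yel",(266,159),0),("lid",(192,164),.06),("handle",(194,148),.123),("near?",(213,141),.131),("far?",(175,151),.131),("tray1",(335,289),0),("tray2",(228,303),0),("pan",(236,215),.058)]),("side",[("box",(300,279),0),("lid",(299,267),.06),("handle",(296,253),.123),("near",(281,252),.131),("far",(319,244),.131),("tray",(210,164),0),("pan",(265,189),.058),("pan2",(277,170),.058)])):
    D=np.load(n+"0.npy")
    for q,uv,z in l: print(n,q,px2w(n,uv,z).round(3),px2w(n,uv,depth=D[uv[1],uv[0]]).round(3))
E
```

```text
scene box [ 0.525 -0.334  0.   ] [ 0.565 -0.248  0.058]
scene yel [ 0.257 -0.327  0.   ] [ 0.304 -0.258  0.047]
scene lid [ 0.545 -0.346  0.06 ] [ 0.566 -0.299  0.089]
scene handle [ 0.537 -0.336  0.123] [ 0.544 -0.321  0.132]
scene near? [ 0.468 -0.332  0.131] [ 0.351 -0.562 -0.001]
scene far? [ 0.604 -0.337  0.131] [ 0.596 -0.358  0.119]
scene tray1 [0.482 0.326 0.   ] [0.485 0.329 0.004]
scene tray2 [0.734 0.221 0.   ] [0.746 0.242 0.025]
scene pan [ 0.569 -0.015  0.058] [ 0.568 -0.017  0.056]
side box [ 0.548 -0.328  0.   ] [ 0.506 -0.396  0.091]
side lid [ 0.538 -0.333  0.06 ] [ 0.524 -0.356  0.089]
side handle [ 0.523 -0.336  0.123] [ 0.539 -0.308  0.091]
side near [ 0.483 -0.324  0.131] [ 0.503 -0.288  0.089]
side far [ 0.592 -0.335  0.131] [ 0.6   -0.324  0.117]
side tray [0.487 0.328 0.   ] [ 0.487  0.329 -0.   ]
side pan [0.592 0.031 0.058] [0.593 0.034 0.056]
side pan2 [0.677 0.119 0.058] [0.712 0.189 0.004]
```

The scene picture shows the white-lidded box at about (195,168), the yellow decoy at (265,150), the balance at (243,222) and the tray at (340,290). The side picture agrees: box at (300,270), tray (210,163), pan (265,195). Next I fit poses from the depth.

```bash
python3 - <<'E'
from h import *
def rect(n,P,m):
    p=P[m][:,:2].astype(np.float32);r=cv2.minAreaRect(p);print(n,len(p),np.round(r[0],4),np.round(r[1],3),round(r[2],1),"z",P[m][:,2].mean().round(4))
for n in("scene","side"):
    P=cloud(n,np.load(n+"0.npy"));x,y,z=np.moveaxis(P,-1,0)
    near=lambda a,b,r:np.hypot(x-a,y-b)<r
    rect(n+" lidtop",P,near(.54,-.335,.13)&(abs(z-.09)<.004))
    rect(n+" bar",P,near(.54,-.335,.07)&(abs(z-.130)<.006)&(abs(x-.54)<.035))
    for a in(.48,.60):
        m=near(a,-.335,.045)&(z>.10)&(abs(x-a)<.025);rect(n+" tab%.2f"%a,P,m); print(P[m].max(0).round(4),P[m].min(0).round(4))
    m=near(.486,.328,.14)&(z>.009)&(z<.02);rect(n+" trayrim",P,m)
    m=near(.486,.328,.14)&(z>.002)&(z<.02);rect(n+" tray",P,m)
    m=near(.575,.0,.12)&(abs(z-.058)<.004);rect(n+" pan",P,m);print(cv2.minEnclosingCircle(P[m][:,:2].astype(np.float32)),np.median(P[m],0))
    for (a,b,l) in((.4,.6,.9),):
        pass
# overhead map of obstacles
for n in("scene","side"):
    P=cloud(n,np.load(n+"0.npy"));x,y,z=np.moveaxis(P,-1,0)
    m=(z>.015)&(z<.3)&(x>.2)&(x<.95)&(abs(y)<.6)
    H=np.zeros((240,150),np.uint8);H[((y[m]+.6)/.005).astype(int).clip(0,239),((x[m]-.2)/.005).astype(int).clip(0,149)]=255
    H=cv2.dilate(H,np.ones((3,3)));k,L,s,c=cv2.connectedComponentsWithStats(H)
    for i in range(1,k):
        if s[i,4]>20:
            mm=m.copy();iy=((y+.6)/.005).astype(int).clip(0,239);ix=((x-.2)/.005).astype(int).clip(0,149);mm&=L[iy,ix]==i
            print(n,P[mm].min(0).round(3),P[mm].max(0).round(3))
E
```

```text
scene lidtop 674 [ 0.5398 -0.3289] [0.178 0.121] 83.7 z 0.0902
scene bar 77 [ 0.5387 -0.3278] [0.103 0.016] 82.8 z 0.1289
scene tab0.48 50 [ 0.4801 -0.3183] [0.053 0.007] 79.1 z 0.1189
[ 0.487  -0.2925  0.1336] [ 0.4735 -0.3449  0.1001]
scene tab0.60 44 [ 0.5987 -0.3355] [0.052 0.007] 80.6 z 0.1199
[ 0.6056 -0.31    0.1339] [ 0.5939 -0.3612  0.1013]
scene trayrim 622 [0.4863 0.3328] [0.216 0.151] 69.6 z 0.0137
scene tray 3909 [0.487  0.3278] [0.276 0.274] 83.7 z 0.0059
scene pan 713 [0.5819 0.0062] [0.111 0.109] 50.1 z 0.058
((0.5814816951751709, 0.007167504169046879), 0.05713263899087906) [0.58370658 0.00940269 0.05794497]
side lidtop 1529 [ 0.5378 -0.3313] [0.175 0.123] 82.9 z 0.0902
side bar 161 [ 0.5374 -0.3325] [0.099 0.015] 82.5 z 0.1295
side tab0.48 73 [ 0.4785 -0.3228] [0.047 0.008] 82.7 z 0.1213
[ 0.4839 -0.2994  0.1342] [ 0.4719 -0.3461  0.1013]
side tab0.60 84 [ 0.5976 -0.3395] [0.043 0.009] 80.7 z 0.1195
[ 0.6029 -0.3181  0.1335] [ 0.5913 -0.3608  0.1003]
side trayrim 216 [0.4841 0.3279] [0.224 0.147] 70.5 z 0.0134
side tray 1217 [0.4874 0.3304] [0.27  0.259] 23.2 z 0.006
[... 1257 characters left out ...]
]
side [ 0.705 -0.278  0.015] [ 0.795 -0.159  0.063]
side [ 0.356 -0.203  0.015] [ 0.411 -0.143  0.074]
side [ 0.501 -0.179  0.015] [ 0.535 -0.147  0.089]
side [ 0.459 -0.064  0.015] [0.652 0.065 0.065]
side [ 0.746 -0.022  0.015] [0.806 0.033 0.145]
side [0.357 0.132 0.015] [0.417 0.202 0.025]
side [0.507 0.142 0.015] [0.542 0.183 0.075]
side [0.707 0.17  0.016] [0.767 0.228 0.126]
side [0.401 0.212 0.015] [0.534 0.251 0.02 ]
side [0.808 0.207 0.015] [0.95  0.447 0.078]
side [0.556 0.311 0.015] [0.564 0.334 0.017]
side [0.411 0.326 0.016] [0.419 0.351 0.021]
side [0.424 0.374 0.015] [0.514 0.443 0.02 ]
side [0.532 0.4   0.015] [0.589 0.426 0.019]
side [0.62  0.509 0.015] [0.835 0.599 0.135]
```

```bash
python3 -m handwheel '[[0.025,-0.025,0,0,0,0],[0.05,-0.055,0,0,0,0],[0.08,-0.085,0,0,0,0.02],[0.11,-0.115,0,0,0,0.04],[0.14,-0.145,0,0,0,0.065],[0.17,-0.175,0,0,0,0.065],[0.2,-0.205,0,0,0,0.065],[0.23,-0.235,0,0,0,0.065]]' -1
python3 -m handwheel '[[0.03,-0.03,0,0,0,0],[0.055,-0.06,0,0,0,0],[0.075,-0.09,0,0,0,0],[0.09,-0.125,0,0,0,0],[0.1,-0.16,0,0,0,0],[0.108,-0.2,0,0,0,0],[0.112,-0.24,0,0,0,0],[0.113,-0.28,0,0,0,0]]'
python3 -m handwheel '[[0,-0.04,0,0,0,0],[0,-0.08,0,0,0,0],[0,-0.12,0,0,0,0],[0,-0.16,0,0,0,0],[0,-0.2,0,0,0,0],[0,-0.24,0,0,0,0],[0,-0.28,0,0,0,0],[0,-0.32,0,0,0,0]]'
python3 - <<'E'
from h import *
s=bot.read_state();print(s["position"],s["tcp_rot"],s["joint_positions"])
E
```

```text
time_s: 1.47
position: [0.3903, 0.3702, 0.2478]
tcp_rot: [[-0.991, 0.132, 0.0], [0.132, 0.991, 0.0], [-0.0, 0.0, -1.0]]
force: [0.8, 0.5, -0.1]
opening: 0.48
grasp_force: 0.0
time_s: 2.13
position: [0.503, 0.0898, 0.2478]
tcp_rot: [[-0.991, 0.132, 0.002], [0.132, 0.991, -0.0], [-0.002, 0.0, -1.0]]
force: [0.6, 0.3, 0.4]
opening: 0.013
grasp_force: 0.0
time_s: 2.8
position: [0.5018, -0.2303, 0.2478]
tcp_rot: [[-0.991, 0.133, 0.001], [0.133, 0.991, -0.0], [-0.001, -0.0, -1.0]]
force: [0.3, 0.1, 0.1]
opening: 0.005
grasp_force: 0.0
[ 0.50180365 -0.23032809  0.24779198] [[-9.91141045e-01  1.32812549e-01  5.05534917e-04]
 [ 1.32812488e-01  9.91141171e-01 -1.51313917e-04]
 [-5.21152857e-04 -8.28320830e-05 -9.99999861e-01]] [-3.62579604e+01  2.45821512e+01  9.26421176e+01  1.14057542e-02
  6.27472479e+01 -1.18631033e+02]
```

```bash
python3 -m handwheel '[[0,-0.03,0,0,0,0],[0.001,-0.06,0,0,0,0],[0.002,-0.08,0,0,0,0],[0.003,-0.09,0,0,0,0],[0.004,-0.095,0,0,0,0],[0.004,-0.096,0,0,0,0],[0.004,-0.096,0,0,0,0],[0.004,-0.096,0,0,0,0]]'
python3 - <<'E'
from h import *
s=bot.read_state();I,D=cams.capture("wrist");cv2.imwrite("pics/w1.png",I)
c=cams.calibration("wrist");K=c["mtx"];T=np.array(c["tool_from_camera"]);print(K,T)
d=np.linalg.norm
v,u=np.indices(D.shape);a=(u-K[0][2])/K[0][0];b=(v-K[1][2])/K[1][1];r=np.hypot(a,b)+1e-9
p=np.stack([a/r*np.tan(r)*D,b/r*np.tan(r)*D,D],-1)[(r<1.2)&(D>0)]
p=p@T[:3,:3].T+T[:3,3];P=p@s["tcp_rot"].T+s["position"]
x,y,z=P.T;near=np.hypot(x-.54,y+.33)<.12
e=np.array([.991,-.132]);f=np.array([.132,.991]);q=(P[:,:2]-[.538,-.3305])
B=np.c_[q@e,q@f,z]
for n,m in(("top",near&(abs(z-.09)<.003)),("bar",near&(z>.117)&(z<.14)&(abs(B[:,0])<.03)),("tabn",near&(z>.1)&(abs(B[:,0]+.06)<.025)),("tabf",near&(z>.1)&(abs(B[:,0]-.06)<.025))):
    if m.sum()>5:
        print(n,m.sum(),np.percentile(B[m],[1,50,99],axis=0).round(4).tolist(),cv2.minAreaRect(P[m][:,:2].astype(np.float32)))
E
```

```text
time_s: 3.47
position: [0.5061, -0.3226, 0.2475]
tcp_rot: [[-0.991, 0.131, -0.001], [0.131, 0.991, 0.001], [0.001, 0.001, -1.0]]
force: [0.3, 1.1, 0.3]
opening: 0.005
grasp_force: 0.0
[[297.31863964   0.         254.49464886]
 [  0.         297.31863964 186.12642878]
 [  0.           0.           1.        ]] [[ 5.49989879e-04 -9.53881563e-01 -3.00182712e-01  8.23505642e-02]
 [ 9.99999838e-01  4.79967283e-04  3.07005847e-04  1.22983875e-03]
 [-1.48769337e-04 -3.00182832e-01  9.53881673e-01 -1.37722966e-01]
 [ 0.00000000e+00  0.00000000e+00  0.00000000e+00  1.00000000e+00]]
top 9934 [[-0.055, -0.0812, 0.0888], [-0.0192, 0.0025, 0.0907], [0.0351, 0.0854, 0.0923]] ((0.5258917808532715, -0.32680436968803406), (0.17063526809215546, 0.09801187366247177), 82.29931640625)
bar 1480 [[-0.0077, -0.0461, 0.1191], [-0.0045, 0.0008, 0.13], [0.005, 0.0504, 0.1319]] ((0.5369551181793213, -0.3282054662704468), (0.09859472513198853, 0.013776293024420738), 82.44884490966797)
tabn 62047 [[-0.0704, -0.0786, 0.2239], [-0.0581, 0.001, 0.3271], [-0.0373, 0.0887, 0.3471]] ((0.4859456717967987, -0.3186492323875427), (0.18937955796718597, 0.03629722818732262), 82.41620635986328)
```

View pics/w1.png

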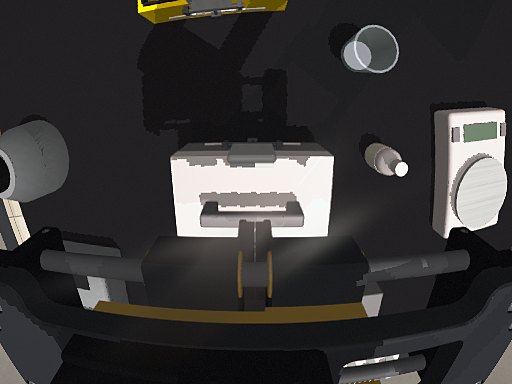

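The wrist picture shows the lid at (250,195), the handle at (250,213), the near tab at (250,152), and the fingers between handle and near tab, as planned. Next I go down and push the near clip.

```bash
python3 -m handwheel '[[0,0,-0.03,0,0,0],[0,0,-0.06,0,0,0],[0,0,-0.085,0,0,0],[0,0,-0.105,0,0,0],[0,0,-0.117,0,0,0],[0,0,-0.12,0,0,0],[0,0,-0.12,0,0,0],[0,0,-0.12,0,0,0]]'
python3 -m handwheel '[[-0.008,0.001,0,0,0,0],[-0.016,0.002,0,0,0,0],[-0.025,0.003,0,0,0,0],[-0.034,0.004,0,0,0,0],[-0.043,0.006,0,0,0,0],[-0.052,0.007,0,0,0,0],[-0.061,0.008,0,0,0,0],[-0.07,0.009,0,0,0,0]]'
```

```text
time_s: 4.18
position: [0.5068, -0.3245, 0.1286]
tcp_rot: [[-0.991, 0.132, 0.001], [0.132, 0.991, -0.001], [-0.002, -0.001, -1.0]]
force: [-0.4, -0.8, 0.4]
opening: 0.007
grasp_force: 0.0
time_s: 4.85
position: [0.4344, -0.3147, 0.1274]
tcp_rot: [[-0.991, 0.132, -0.002], [0.132, 0.991, 0.001], [0.002, 0.001, -1.0]]
force: [-0.2, -0.5, 0.1]
opening: 0.004
grasp_force: 0.0
```

```bash
python3 -m handwheel '[[0,0,0.03,0,0,0],[0.005,0,0.06,0,0,0],[0.035,-0.004,0.065,0,0,0],[0.07,-0.009,0.065,0,0,0],[0.105,-0.013,0.065,0,0,0],[0.13,-0.016,0.065,0,0,0],[0.135,-0.017,0.06,0,0,0],[0.135,-0.017,0.05,0,0,0]]'
python3 -m handwheel '[[0,0,0,0,0,0],[0,0,-0.02,0,0,0],[0,0,-0.038,0,0,0],[0,0,-0.048,0,0,0],[0,0,-0.05,0,0,0],[0,0,-0.05,0,0,0],[0,0,-0.05,0,0,0],[0,0,-0.05,0,0,0]]'
python3 -m handwheel '[[0.008,-0.001,0,0,0,0],[0.016,-0.002,0,0,0,0],[0.025,-0.003,0,0,0,0],[0.034,-0.004,0,0,0,0],[0.043,-0.006,0,0,0,0],[0.052,-0.007,0,0,0,0],[0.061,-0.008,0,0,0,0],[0.07,-0.009,0,0,0,0]]'
python3 -m handwheel '[[0,0,0.03,0,0,0],[0,0,0.07,0,0,0],[-0.03,0.004,0.1,0,0,0],[-0.06,0.008,0.1,0,0,0],[-0.08,0.011,0.1,0,0,0],[-0.1,0.012,0.1,0,0,0],[-0.102,0.013,0.1,0,0,0],[-0.102,0.013,0.1,0,0,0]]' 0
python3 - <<'E'
from h import *
s=bot.read_state();print(s["position"])
I,D=cams.capture("side");I2,D2=cams.capture("scene");cv2.imwrite("pics/both1.png",np.hstack([cv2.resize(I[200:340,200:400],(400,280)),cv2.resize(I2[100:240,100:300],(400,280))]))
for n,D in(("side",D),("scene",D2)):
    P=cloud(n,D);x,y,z=np.moveaxis(P,-1,0);near=np.hypot(x-.537,y+.328)<.12
    for k,m in(("lid",near&(abs(z-.09)<.004)),("bar",near&(abs(z-.13)<.006)&(abs(x-.537)<.025))):
        if m.sum()>5: print(n,k,cv2.minAreaRect(P[m][:,:2].astype(np.float32)))
    for a in(-1,1):
        m=(abs(x-(.537+a*.06))<.025)&(abs(y+.33)<.04)&(z>.1)&(z<.14);print("tab pts",a,m.sum())
E
```

```text
time_s: 5.52
position: [0.5722, -0.3328, 0.1778]
tcp_rot: [[-0.991, 0.131, 0.002], [0.131, 0.991, -0.002], [-0.002, -0.002, -1.0]]
force: [1.2, 0.4, -0.5]
opening: 0.008
grasp_force: 0.0
time_s: 6.18
position: [0.5714, -0.3328, 0.1287]
tcp_rot: [[-0.991, 0.133, 0.001], [0.133, 0.991, -0.001], [-0.001, -0.001, -1.0]]
force: [0.1, -0.4, 0.4]
opening: 0.003
grasp_force: 0.0
time_s: 6.85
position: [0.643, -0.3414, 0.1277]
tcp_rot: [[-0.991, 0.132, 0.002], [0.132, 0.991, -0.001], [-0.002, -0.0, -1.0]]
force: [0.0, -0.2, -0.2]
opening: 0.007
grasp_force: 0.0
time_s: 7.52
position: [0.5395, -0.3284, 0.2282]
tcp_rot: [[-0.991, 0.133, 0.002], [0.133, 0.991, -0.001], [-0.002, -0.0, -1.0]]
force: [0.1, -0.8, 0.2]
opening: 0.472
grasp_force: 0.0
[ 0.53952837 -0.32839229  0.22823343]
side lid ((0.5383771061897278, -0.33131325244903564), (0.17326310276985168, 0.11179914325475693), 82.40408325195312)
side bar ((0.5371595621109009, -0.33215346932411194), (0.1026051789522171, 0.015148294158279896), 83.9166488647461)
tab pts -1 0
tab pts 1 0
scene lid ((0.5385348200798035, -0.3272705078125), (0.18102411925792694, 0.11284608393907547), 83.34849548339844)
scene bar ((0.5397547483444214, -0.32623037695884705), (0.10498056560754776, 0.015043503604829311), 81.90631103515625)
tab pts -1 0
tab pts 1 0
```

View pics/both1.png

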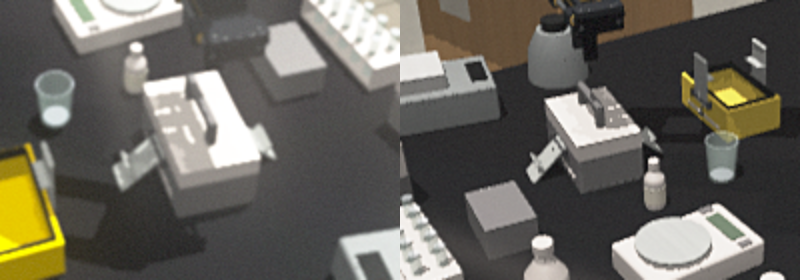

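Both clips now hang outward and open, and the lid is in place. The next step is to turn the tool by 90° and grasp the handle.

```bash
python3 -m handwheel '[[0,0,0,0,0,-0.05],[0,0,0,0,0,-0.1],[0,0,0,0,0,-0.15],[0,0,0,0,0,-0.2],[0,0,0,0,0,-0.25],[0,0,0,0,0,-0.3],[0,0,0,0,0,-0.35],[0,0,0,0,0,-0.4]]'
python3 -m handwheel '[[0,0,0,0,0,-0.05],[-0.001,0,0,0,0,-0.1],[-0.001,0,0,0,0,-0.15],[-0.001,0,0,0,0,-0.2],[-0.001,0,0,0,0,-0.25],[-0.001,0,0,0,0,-0.3],[-0.001,0,0,0,0,-0.35],[-0.001,0,0,0,0,-0.385]]'
python3 -m handwheel '[[0,0,-0.02,0,0,0],[0,0,-0.045,0,0,0],[0,0,-0.07,0,0,0],[0,0,-0.085,0,0,0],[0,0,-0.095,0,0,0],[0,0,-0.099,0,0,0],[0,0,-0.099,0,0,0],[0,0,-0.099,0,0,0]]'
python3 -m handwheel '[[0,0,0,0,0,0],[0,0,0,0,0,0],[0,0,0,0,0,0],[0,0,0,0,0,0],[0,0,0,0,0,0],[0,0,0,0,0,0],[0,0,0,0,0,0],[0,0,0,0,0,0]]' -1
```

```text
time_s: 8.28
position: [0.5409, -0.3286, 0.2272]
tcp_rot: [[-0.592, 0.806, 0.001], [0.806, 0.592, -0.001], [-0.001, 0.001, -1.0]]
force: [-1.4, -0.3, -0.3]
opening: 0.5
grasp_force: 0.0
time_s: 8.95
position: [0.5399, -0.3286, 0.2272]
tcp_rot: [[0.135, 0.991, 0.001], [0.991, -0.135, -0.001], [-0.0, 0.001, -1.0]]
force: [0.5, -0.2, 0.3]
opening: 0.503
grasp_force: 0.0
time_s: 9.62
position: [0.5391, -0.3287, 0.1291]
tcp_rot: [[0.131, 0.991, 0.001], [0.991, -0.131, -0.001], [-0.001, 0.002, -1.0]]
force: [0.3, -0.6, -0.7]
opening: 0.503
grasp_force: 0.0
time_s: 10.28
position: [0.5381, -0.3283, 0.1289]
tcp_rot: [[0.132, 0.991, 0.0], [0.991, -0.132, -0.0], [-0.0, 0.0, -1.0]]
force: [-0.9, 0.4, 2.6]
opening: 0.156
grasp_force: 30.0
```

```bash
python3 -m handwheel '[[0,0,0.005,0,0,0],[0,0,0.015,0,0,0],[0,0,0.027,0,0,0],[0,0,0.042,0,0,0],[0,0,0.057,0,0,0],[0,0,0.072,0,0,0],[0,0,0.085,0,0,0],[0,0,0.09,0,0,0]]'
python3 -m handwheel '[[0,0.005,0.005,0,0,0],[0,0.015,0.01,0,0,0],[0,0.035,0.01,0,0,0],[0,0.06,0.01,0,0,0],[0,0.09,0.01,0,0,0],[0,0.12,0.01,0,0,0],[0,0.15,0.01,0,0,0],[0,0.18,0.01,0,0,0]]'
python3 -m handwheel '[[0,0.03,0,0,0,0],[0,0.06,0,0,0,0],[0,0.09,0,0,0,-0.01],[-0.003,0.12,0,0,0,-0.02],[-0.006,0.15,0,0,0,-0.035],[-0.012,0.18,0,0,0,-0.05],[-0.018,0.21,0,0,0,-0.065],[-0.024,0.24,0,0,0,-0.08]]'
python3 -m handwheel '[[-0.006,0.03,0,0,0,-0.01],[-0.012,0.06,0,0,0,-0.02],[-0.018,0.09,0,0,0,-0.028],[-0.022,0.12,0,0,0,-0.028],[-0.025,0.15,0,0,0,-0.028],[-0.027,0.18,0,0,0,-0.028],[-0.029,0.205,0,0,0,-0.028],[-0.029,0.22,0,0,0,-0.028]]'
python3 - <<'E'
from h import *
for n in("scene","side"):
    I,D=cams.capture(n);P=cloud(n,D);x,y,z=np.moveaxis(P,-1,0);m=np.hypot(x-.485,y-.315)<.13
    m=m&(z>.185)&(z<.26);print(n,np.histogram(z[np.hypot(x-.485,y-.315)<.13],bins=np.arange(0,.3,.01)))
I[:]=I;cv2.imwrite("pics/side2.png",I)
print(bot.read_state()["position"])
E
```

```text
time_s: 10.95
position: [0.5392, -0.329, 0.2218]
tcp_rot: [[0.132, 0.991, 0.004], [0.991, -0.132, -0.003], [-0.003, 0.004, -1.0]]
force: [0.5, -0.2, -1.6]
opening: 0.153
grasp_force: 30.0
time_s: 11.62
position: [0.537, -0.1457, 0.2281]
tcp_rot: [[0.132, 0.991, -0.002], [0.991, -0.132, 0.001], [0.001, -0.002, -1.0]]
force: [0.1, -0.0, -1.9]
opening: 0.149
grasp_force: 30.0
time_s: 12.28
position: [0.5124, 0.0939, 0.2282]
tcp_rot: [[0.289, 0.957, -0.002], [0.957, -0.289, 0.0], [-0.0, -0.002, -1.0]]
force: [1.0, -0.0, -2.9]
opening: 0.156
grasp_force: 30.0
time_s: 12.95
position: [0.483, 0.3146, 0.2281]
tcp_rot: [[0.339, 0.941, -0.002], [0.941, -0.339, 0.0], [-0.0, -0.002, -1.0]]
force: [-0.1, -0.3, -2.5]
opening: 0.159
grasp_force: 30.0
scene (array([4175,  448,    0,    0,    0,    0,    0,    0,    0,    0,    0,
          0,    0,    0,    0,   22,  248,  244, 1343,  506,   54,   65,
        127,   82,   57,   54,   20,  103,  303]), array([0.  , 0.01, 0.02, 0.03, 0.04, 0.05, 0.06, 0.07, 0.08, 0.09, 0.1 ,
       0.11, 0.12, 0.13, 0.14, 0.15, 0.16, 0.17, 0.18, 0.19, 0.2 , 0.21,
       0.22, 0.23, 0.24, 0.25, 0.26, 0.27, 0.28, 0.29]))
side (array([1350,  176,    4,    0,    0,    0,    0,    0,    0,    0,    0,
          0,    0,    0,    0,   16,   80,   84,  465,  201,   18,   18,
         61,   27,   23,   21,   11,   24,  123]), array([0.  , 0.01, 0.02, 0.03, 0.04, 0.05, 0.06, 0.07, 0.08, 0.09, 0.1 ,
       0.11, 0.12, 0.13, 0.14, 0.15, 0.16, 0.17, 0.18, 0.19, 0.2 , 0.21,
       0.22, 0.23, 0.24, 0.25, 0.26, 0.27, 0.28, 0.29]))
[0.48397519 0.31412304 0.22820959]
```

View pics/side2.png

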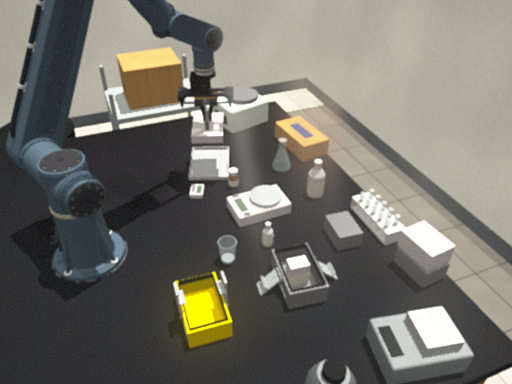

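Lid hangs level above the tray at (208,128); the cartridge stands in the open box at (297,270). Next I lower the lid.

```bash
python3 -m handwheel '[[0.001,0.008,-0.005,0,0,0],[0.001,0.014,-0.02,0,0,0],[0.001,0.016,-0.04,0,0,0],[0.001,0.016,-0.065,0,0,0],[0.001,0.016,-0.09,0,0,0],[0.001,0.016,-0.11,0,0,0],[0.001,0.016,-0.12,0,0,0],[0.001,0.016,-0.12,0,0,0]]'
python3 - <<'E'
from h import *
for n in("scene","side"):
    I,D=cams.capture(n);P=cloud(n,D);x,y,z=np.moveaxis(P,-1,0);near=np.hypot(x-.485,y-.33)<.15
    m=near&(abs(z-.069)<.004);print(n,m.sum(),cv2.minAreaRect(P[m][:,:2].astype(np.float32)))
    m=near&(z>.009)&(z<.02);print(n,m.sum(),cv2.minAreaRect(P[m][:,:2].astype(np.float32)))
print(bot.read_state()["position"])
E
```

```text
time_s: 13.72
position: [0.4846, 0.3261, 0.1058]
tcp_rot: [[0.342, 0.94, -0.006], [0.94, -0.342, -0.003], [-0.005, -0.005, -1.0]]
force: [-0.4, 0.4, -1.7]
opening: 0.155
grasp_force: 30.0
scene 1361 ((0.4875534474849701, 0.3312048316001892), (0.16319264471530914, 0.11151180416345596), 69.73365783691406)
scene 404 ((0.4855090081691742, 0.312042236328125), (0.259935587644577, 0.15235723555088043), 74.18722534179688)
side 552 ((0.48560118675231934, 0.3217122256755829), (0.17441177368164062, 0.10943882167339325), 69.60549926757812)
side 161 ((0.48589351773262024, 0.33231279253959656), (0.22154830396175385, 0.14670976996421814), 70.45626831054688)
[0.48657207 0.32730194 0.10864589]
```

```bash
python3 -m handwheel '[[0,0.003,-0.005,0,0,0],[-0.001,0.003,-0.013,0,0,0],[-0.001,0.003,-0.021,0,0,0],[-0.001,0.003,-0.028,0,0,0],[-0.001,0.003,-0.032,0,0,0],[-0.001,0.003,-0.035,0,0,0],[-0.001,0.003,-0.035,0,0,0],[-0.001,0.003,-0.035,0,0,0]]'
python3 - <<'E'
from h import *
s=bot.read_state();print(s["position"],s["force"],s["tcp_rot"][:,2])
E
```

```text
time_s: 14.48
position: [0.4852, 0.3308, 0.0734]
tcp_rot: [[0.341, 0.94, 0.0], [0.94, -0.341, 0.0], [0.0, 0.0, -1.0]]
force: [0.8, -0.1, -2.3]
opening: 0.156
grasp_force: 30.0
[0.48518349 0.33078931 0.07341585] [ 0.75449544 -0.09441592 -2.30464967] [ 1.04772841e-04  4.49826929e-05 -9.99999993e-01]
```

```bash
python3 -m handwheel '[[0,0,-0.001,0,0,0],[0,0,-0.0015,0,0,0],[0,0,-0.002,0,0,0],[0,0,-0.002,0,0,0],[0,0,-0.002,0,0,0],[0,0,-0.002,0,0,0],[0,0,-0.002,0,0,0],[0,0,-0.002,0,0,0]]'
python3 -m handwheel '[[0,0,0,0,0,0],[0,0,0,0,0,0],[0,0,0,0,0,0],[0,0,0,0,0,0],[0,0,0,0,0,0],[0,0,0,0,0,0],[0,0,0,0,0,0],[0,0,0,0,0,0]]' 0
python3 -m handwheel '[[0,0,0.015,0,0,0],[0,0,0.035,0,0,0],[0,0,0.06,0,0,0],[0,0,0.09,0,0,0],[0,0,0.12,0,0,0],[0,0,0.15,0,0,0],[0,0,0.17,0,0,0],[0,0,0.175,0,0,0]]' 1
python3 - <<'E'
from h import *
C=[]
for n in("scene","side"):
    I,D=cams.capture(n);P=cloud(n,D);x,y,z=np.moveaxis(P,-1,0);near=np.hypot(x-.485,y-.33)<.15
    m=near&(z>.026)&(z<.045);print(n,"lid top",m.sum(),cv2.minAreaRect(P[m][:,:2].astype(np.float32)))
    m2=m&(z>.031)&(z<.037);A=np.c_[x[m2],y[m2],np.ones(m2.sum())];print("plane",np.linalg.lstsq(A,z[m2],rcond=None)[0],z[m2].mean())
    m=(np.hypot(x-.538,y+.33)<.05)&(abs(z-.082)<.005);print(n,"cart",m.sum(),z[m].mean(),cv2.minAreaRect(P[m][:,:2].astype(np.float32)),P[m].mean(0))
print(bot.read_state()["position"],bot.read_state()["joint_positions"])
E
```

```text
time_s: 15.15
position: [0.4854, 0.3309, 0.0729]
tcp_rot: [[0.341, 0.94, 0.001], [0.94, -0.341, 0.0], [0.001, 0.001, -1.0]]
force: [-2.3, -0.8, 6.4]
opening: 0.154
grasp_force: 30.0
time_s: 15.82
position: [0.4851, 0.3308, 0.0714]
tcp_rot: [[0.341, 0.94, -0.0], [0.94, -0.341, -0.0], [-0.0, -0.0, -1.0]]
force: [0.3, -0.2, 0.5]
opening: 0.493
grasp_force: 0.0
time_s: 16.48
position: [0.487, 0.3317, 0.2507]
tcp_rot: [[0.341, 0.94, 0.008], [0.94, -0.341, 0.003], [0.006, 0.006, -1.0]]
force: [0.6, -0.7, -0.3]
opening: 0.973
grasp_force: 0.0
scene lid top 1995 ((0.49274417757987976, 0.3061829209327698), (0.21736128628253937, 0.14344219863414764), 72.30536651611328)
plane [-0.00185919  0.00095413  0.03453259] 0.03394003569960379
scene cart 119 0.08172622911927473 ((0.534976601600647, -0.32943010330200195), (0.0521816685795784, 0.05618151277303696), 79.81016540527344) [ 0.53608593 -0.32564361  0.08172623]
side lid top 666 ((0.48480817675590515, 0.3244936764240265), (0.18179436028003693, 0.10952786356210709), 69.71360778808594)
plane [ 0.00178136 -0.00167564  0.03359508] 0.03392228734789072
side cart 236 0.08214629534600436 ((0.5337310433387756, -0.3317469358444214), (0.045360416173934937, 0.056629449129104614), 81.10459899902344) [ 0.53293346 -0.33282839  0.0821463 ]
[0.48550523 0.33095331 0.24753835] [ 2.33921365e+01  2.72687593e+01  8.77135401e+01 -9.60595289e-04
  6.48680046e+01  4.33284441e+01]
```

```bash
python3 -m handwheel '[[0,-0.015,0,0,0,-0.02],[0.003,-0.04,0,0,0,-0.06],[0.006,-0.07,0,0,0,-0.1],[0.01,-0.1,0,0,0,-0.14],[0.014,-0.13,0,0,0,-0.18],[0.018,-0.16,0,0,0,-0.22],[0.022,-0.19,0,0,0,-0.26],[0.026,-0.22,0,0,0,-0.3]]'
python3 -m handwheel '[[0.004,-0.03,0,0,0,-0.04],[0.008,-0.06,0,0,0,-0.08],[0.012,-0.09,0,0,0,-0.12],[0.016,-0.12,0,0,0,-0.16],[0.02,-0.15,0,0,0,-0.2],[0.023,-0.18,0,0,0,-0.24],[0.023,-0.21,0,0,0,-0.28],[0.023,-0.24,0,0,0,-0.32]]'
python3 -m handwheel '[[0,-0.03,0,0,0,-0.03],[0,-0.06,0,0,0,-0.06],[0,-0.09,0,0,0,-0.061],[0,-0.12,0,0,0,-0.061],[0,-0.15,0,0,0,-0.061],[0,-0.175,0,0,0,-0.061],[0,-0.195,0,0,0,-0.061],[0,-0.201,0,0,0,-0.061]]'
python3 -m handwheel '[[0,0,0,0,0,0],[0,0,0,0,0,0],[0,0,0,0,0,0],[0,0,0,0,0,0],[0,0,0,0,0,0],[0,0,0,0,0,0],[0,0,0,0,0,0],[0,0,0,0,0,0]]'
python3 - <<'E'
from h import *
s=bot.read_state();I,D=cams.capture("wrist");cv2.imwrite("pics/w2.png",I)
c=cams.calibration("wrist");K=c["mtx"];T=np.array(c["tool_from_camera"])
v,u=np.indices(D.shape);a=(u-K[0][2])/K[0][0];b=(v-K[1][2])/K[1][1];r=np.hypot(a,b)+1e-9
p=np.stack([a/r*np.tan(r)*D,b/r*np.tan(r)*D,D],-1)[(r<1.2)&(D>0)]
p=p@T[:3,:3].T+T[:3,3];P=p@s["tcp_rot"].T+s["position"];x,y,z=P.T
m=(np.hypot(x-.535,y+.33)<.05)&(abs(z-.082)<.005);print(s["position"],"cart",m.sum(),z[m].mean(),cv2.minAreaRect(P[m][:,:2].astype(np.float32)))
E
```

```text
time_s: 17.25
position: [0.5092, 0.1085, 0.2442]
tcp_rot: [[0.816, 0.579, -0.005], [0.579, -0.816, -0.0], [-0.005, -0.003, -1.0]]
force: [-0.3, -0.2, 0.4]
opening: 1.003
grasp_force: 0.0
time_s: 17.92
position: [0.532, -0.1309, 0.244]
tcp_rot: [[1.0, -0.023, -0.005], [-0.023, -1.0, 0.002], [-0.005, -0.002, -1.0]]
force: [0.2, 0.8, 0.3]
opening: 1.003
grasp_force: 0.0
time_s: 18.58
position: [0.5322, -0.3335, 0.2437]
tcp_rot: [[0.99, -0.143, -0.003], [-0.143, -0.99, 0.001], [-0.003, -0.001, -1.0]]
force: [0.4, 0.3, -0.6]
opening: 1.001
grasp_force: 0.0
time_s: 19.25
position: [0.5343, -0.3298, 0.2468]
tcp_rot: [[0.99, -0.138, 0.0], [-0.138, -0.99, -0.0], [0.0, 0.0, -1.0]]
force: [0.2, -0.2, 0.1]
opening: 1.0
grasp_force: 0.0
[ 0.53427531 -0.32983659  0.24676678] cart 1937 0.08266038471397005 ((0.5343363285064697, -0.32790079712867737), (0.04007941856980324, 0.056332074105739594), 84.157470703125)
```

View pics/w2.png

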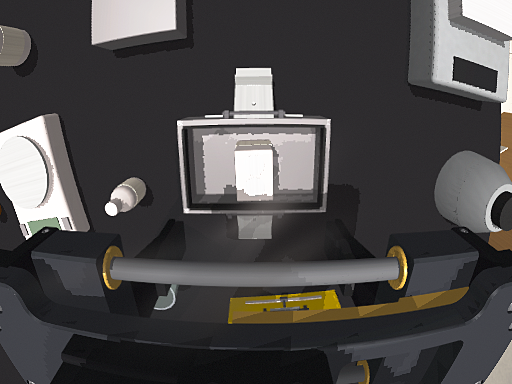

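The wrist picture shows the cartridge at (254,168) in the box, with clear space on both sides. Next I go down and grip it.

```bash
python3 -m handwheel '[[0,0.002,-0.02,0,0,0.018],[0,0.002,-0.045,0,0,0.018],[0,0.002,-0.075,0,0,0.018],[0,0.002,-0.105,0,0,0.018],[0,0.002,-0.135,0,0,0.018],[0,0.002,-0.16,0,0,0.018],[0,0.002,-0.18,0,0,0.018],[0,0.002,-0.186,0,0,0.018]]'
python3 -m handwheel '[[0,0,0,0,0,0],[0,0,0,0,0,0],[0,0,0,0,0,0],[0,0,0,0,0,0],[0,0,0,0,0,0],[0,0,0,0,0,0],[0,0,0,0,0,0],[0,0,0,0,0,0]]' -1
```

```text
time_s: 19.97
position: [0.5323, -0.3268, 0.057]
tcp_rot: [[0.995, -0.103, -0.005], [-0.103, -0.995, 0.004], [-0.005, -0.004, -1.0]]
force: [-0.1, 1.0, -0.0]
opening: 1.0
grasp_force: 0.0
time_s: 20.63
position: [0.5342, -0.3284, 0.061]
tcp_rot: [[0.995, -0.103, 0.001], [-0.103, -0.995, -0.0], [0.001, 0.0, -1.0]]
force: [0.5, 0.3, 0.1]
opening: 0.477
grasp_force: 0.4
```

```bash
python3 -m handwheel '[[0,0,0,0,0,0],[0,0,0,0,0,0],[0,0,0,0,0,0],[0,0,0.003,0,0,0],[0,0,0.008,0,0,0],[0,0,0.015,0,0,0],[0,0,0.025,0,0,0],[0,0,0.035,0,0,0]]'
python3 -m handwheel '[[0,0,0.012,0,0,0],[0,0,0.025,0,0,0],[0,0,0.04,0,0,0],[0,0,0.055,0,0,0],[0,0,0.068,0,0,0],[0,0,0.075,0,0,0],[0,0,0.077,0,0,0],[0,0,0.077,0,0,0]]'
python3 -m handwheel '[[0.001,0.005,0,0,0,0],[0.003,0.015,0,0,0,0],[0.006,0.033,0,0,0,0],[0.01,0.055,0,0,0,0],[0.013,0.08,0,0,0,0],[0.017,0.11,0,0,0,0],[0.021,0.14,0,0,0,0],[0.025,0.17,0,0,0,0]]'
python3 -m handwheel '[[0.004,0.03,0,0,0,0],[0.008,0.06,0,0,0,0],[0.012,0.09,0,0,0,0],[0.016,0.115,0,0,0,0],[0.019,0.138,0,0,0,0],[0.021,0.152,0,0,0,0],[0.022,0.16,0,0,0,0],[0.022,0.162,0,0,0,0]]'
python3 - <<'E'
from h import *
for n in("scene","side"):
    I,D=cams.capture(n);P=cloud(n,D);x,y,z=np.moveaxis(P,-1,0)
    m=(np.hypot(x-.58,y-.004)<.07)&(z>.1)&(z<.165)
    print(n,m.sum(),P[m].min(0),P[m].max(0))
print(bot.read_state()["position"])
cv2.imwrite("pics/side3.png",cv2.resize(I[130:250,190:350],(640,480)))
E
```

```text
time_s: 21.3
position: [0.534, -0.3281, 0.0962]
tcp_rot: [[0.995, -0.103, -0.0], [-0.103, -0.995, 0.0], [-0.0, -0.0, -1.0]]
force: [0.0, -1.0, -2.2]
opening: 0.457
grasp_force: 30.0
time_s: 21.97
position: [0.5343, -0.3284, 0.1736]
tcp_rot: [[0.995, -0.103, 0.001], [-0.103, -0.995, -0.001], [0.001, 0.001, -1.0]]
force: [-0.9, -0.4, -2.4]
opening: 0.458
grasp_force: 30.0
time_s: 22.63
position: [0.5584, -0.1557, 0.1716]
tcp_rot: [[0.995, -0.103, -0.002], [-0.103, -0.995, 0.002], [-0.002, -0.001, -1.0]]
force: [0.9, 0.2, -2.1]
opening: 0.459
grasp_force: 30.0
time_s: 23.3
position: [0.5808, 0.0053, 0.1721]
tcp_rot: [[0.995, -0.101, -0.001], [-0.101, -0.995, 0.0], [-0.001, -0.0, -1.0]]
force: [0.7, -0.7, -2.5]
opening: 0.458
grasp_force: 30.0
scene 330 [ 0.554447   -0.02020658  0.11403132] [0.61293163 0.03714689 0.16498698]
side 226 [ 0.55110875 -0.02879644  0.11701532] [0.60896642 0.02804652 0.1645812 ]
[0.58088968 0.0035783  0.17226439]
```

View pics/side3.png

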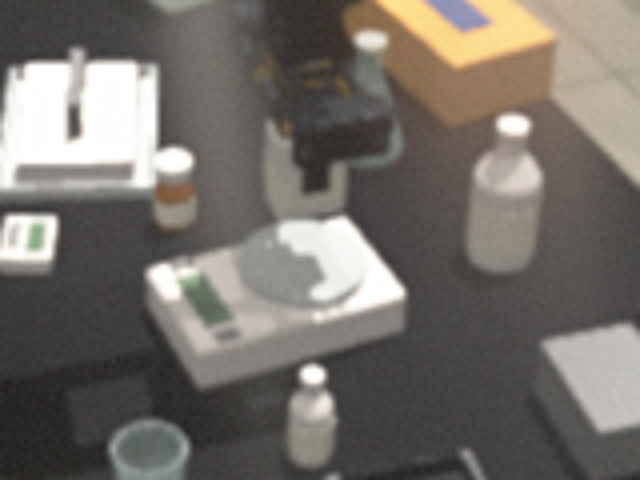

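The cartridge hangs upright over the pan at (303,190), and the lid lies in the tray at (80,120). Next I lower the cartridge.

```bash
python3 -m handwheel '[[0,0,-0.006,0,0,0],[0,0,-0.016,0,0,0],[0,0,-0.027,0,0,0],[0,0,-0.038,0,0,0],[0,0,-0.046,0,0,0],[0,0,-0.052,0,0,0],[0,0,-0.055,0,0,0],[0,0,-0.056,0,0,0]]'
python3 -m handwheel '[[0,0,-0.001,0,0,0],[0,0,-0.0015,0,0,0],[0,0,-0.002,0,0,0],[0,0,-0.0025,0,0,0],[0,0,-0.003,0,0,0],[0,0,-0.003,0,0,0],[0,0,-0.003,0,0,0],[0,0,-0.003,0,0,0]]'
```

```text
time_s: 24.07
position: [0.5807, 0.0038, 0.1155]
tcp_rot: [[0.995, -0.103, -0.002], [-0.103, -0.995, 0.0], [-0.002, -0.0, -1.0]]
force: [0.3, 0.7, -1.6]
opening: 0.455
grasp_force: 30.0
time_s: 24.73
position: [0.5811, 0.0038, 0.1136]
tcp_rot: [[0.995, -0.103, 0.0], [-0.103, -0.995, -0.0], [0.0, 0.0, -1.0]]
force: [0.1, 0.3, -1.7]
opening: 0.457
grasp_force: 30.0
```

```bash
python3 -m handwheel '[[0,0,-0.0005,0,0,0],[0,0,-0.001,0,0,0],[0,0,-0.001,0,0,0],[0,0,-0.0015,0,0,0],[0,0,-0.0015,0,0,0],[0,0,-0.0015,0,0,0],[0,0,-0.0015,0,0,0],[0,0,-0.0015,0,0,0]]'
```

```text
time_s: 25.4
position: [0.5812, 0.0037, 0.1129]
tcp_rot: [[0.995, -0.103, 0.001], [-0.103, -0.995, -0.0], [0.001, 0.0, -1.0]]
force: [-1.9, 0.2, 4.9]
opening: 0.455
grasp_force: 30.0
```

```bash
python3 -m handwheel '[[0,0,0,0,0,0],[0,0,0,0,0,0],[0,0,0,0,0,0],[0,0,0,0,0,0],[0,0,0,0,0,0],[0,0,0,0,0,0],[0,0,0,0,0,0],[0,0,0,0,0,0]]' 1
python3 -m handwheel '[[0,0,0.005,0,0,0],[0,0,0.015,0,0,0],[0,0,0.03,0,0,0],[0,0,0.05,0,0,0],[0,0,0.075,0,0,0],[0,0,0.1,0,0,0],[0,0,0.125,0,0,0],[0,0,0.15,0,0,0]]'
python3 -m handwheel '[[0,0,0,0,0,0],[0,0,0,0,0,0],[0,0,0,0,0,0],[0,0,0,0,0,0],[0,0,0,0,0,0],[0,0,0,0,0,0],[0,0,0,0,0,0],[0,0,0,0,0,0]]'
python3 - <<'E'
from h import *
for n in("scene","side"):
    I,D=cams.capture(n);P=cloud(n,D);x,y,z=np.moveaxis(P,-1,0)
    m=(np.hypot(x-.58,y-.004)<.06)&(z>.129)&(z<.139)
    print(n,m.sum(),z[m].mean(),cv2.minAreaRect(P[m][:,:2].astype(np.float32)))
    m=(np.hypot(x-.485,y-.33)<.1)&(z>.03)&(z<.038);print("lid",m.sum(),z[m].mean())
cv2.imwrite("pics/side4.png",cv2.resize(I[130:330,160:380],(660,600)))
E
```

```text
time_s: 26.07
position: [0.5811, 0.0037, 0.112]
tcp_rot: [[0.995, -0.103, -0.0], [-0.103, -0.995, 0.0], [-0.0, -0.0, -1.0]]
force: [0.8, -0.1, -0.5]
opening: 0.956
grasp_force: 0.0
time_s: 26.73
position: [0.581, 0.0038, 0.2644]
tcp_rot: [[0.995, -0.103, 0.001], [-0.103, -0.995, -0.0], [0.001, 0.0, -1.0]]
force: [1.2, 0.0, -0.4]
opening: 1.0
grasp_force: 0.0
time_s: 27.4
position: [0.5809, 0.0038, 0.2614]
tcp_rot: [[0.995, -0.103, -0.001], [-0.103, -0.995, 0.0], [-0.001, -0.0, -1.0]]
force: [-0.1, 0.1, 0.9]
opening: 1.003
grasp_force: 0.0
scene 195 0.13362620776756212 ((0.5808506608009338, 0.004188114777207375), (0.04381309077143669, 0.058641884475946426), 82.65534973144531)
lid 1845 0.03395231179182367
side 139 0.1338289195605307 ((0.5823140144348145, 0.003612212836742401), (0.047426216304302216, 0.0575864240527153), 85.01151275634766)
lid 587 0.03406227588139188
```

View pics/side4.png

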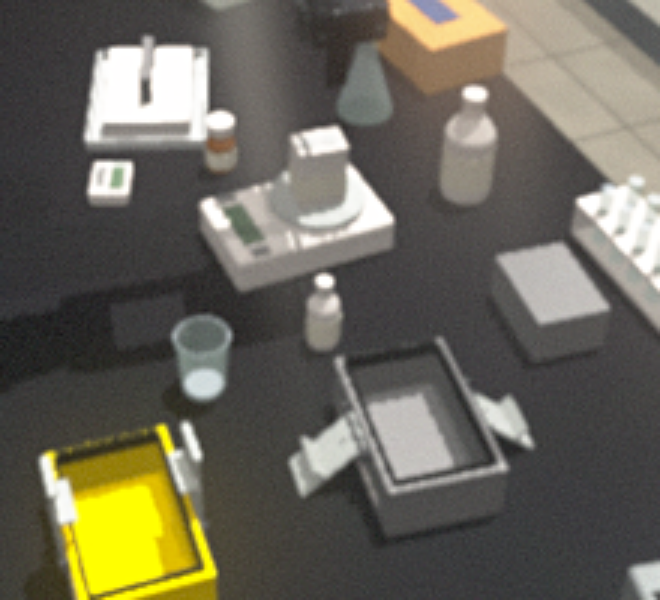

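The cartridge stands upright on the pan at (318,170), the lid lies in the tray at (150,95), both clips are open, and the bystanders are where they were. I'm handing the job in.

```bash
python3 -c "
from rig import bot
print(bot.hand_in())"
```

```text
the job is handed in; nothing more can be done
None
```

Job handed in at about 27 s: both clips are open, the lid lies flat in the tray, the cartridge stands upright in the middle of the pan, and the gripper is clear (no verdict was returned).

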